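# Stir the drying beads at the repair bench

### The arm

A 6-joint arm with a two-finger parallel gripper is mounted at the origin on the work surface. World frame = base frame: x ahead of the robot, y to its left, z up, the work surface at z = 0. Lengths are in m, angles in degrees, forces in N, time in s.
With the tool pointing down it reaches from about 0.35 to 0.875 m from the base axis. Payload 4.2 kg.
Tool frame: the origin (TCP) lies midway between the tips of the shut fingers; the grasp point (between the pads) lies 19 mm behind it; y points along the fingers, z is the direction in which the jaws open and shut, and the axes are right-handed (so a half turn about y gives the same grasp; the last joint's range is limited). The gripper opens to 87 mm and grips with 3 to 60 N. Pads are 19 mm wide; open, the fingers measure 117 mm over their backs; the gripper's body (75 mm by 190 mm) begins 51 mm behind the grasp point.
Start: joints at [91.88, 22.042, 0.453, 0, -68.411, -14.817], TCP at [0.14, 0.609, 0.223] pointing down, gripper open.
Joint ranges: [-179.83, 179.83], [-69.29, 118.12], [-61.27, 80.66], [-181.25, 117.63], [-171.15, -9.14], [-177.46, 177.46]. Speed limits (degrees/s): [159.86, 159.86, 180, 180, 180, 180].

### API

Orientations are given as [roll, pitch, yaw] about the fixed x, y, z axes, in that order (R = Rz(yaw) Ry(pitch) Rx(roll)).
In Python, from workcell import env gives the robot as it stands. The module is installed in compiled form; this text tells all that it offers. Calls block until the motion is done:
- env.goto(position, orientation): joint-space move of the TCP to a pose.
- env.move_straight(position, rotation=None, rate=0.15, force_limit=None): straight line of the TCP; rotation=None keeps the orientation; rate is the mean speed in m/s. With force_limit (N) it stops when the force on the tool has changed by that much, and returns True; else False.
- env.set_joints(angles): joint-space move.
- env.gripper_to(opening, grasp_force=None): opening from 0.0 (shut) to 1.0 (fully open); grasp_force is the grip in N (None keeps the last); returns when the fingers have stopped.
- env.dwell(seconds).
- env.inverse_kinematics(position, orientation): joint angles nearest the present ones, or None.
- env.read_state(): the state.
- env.grab_frame(name): name is "scene" or "top"; returns a dict with "image" (420x560x3 uint8, blue, green, red), "fx", "fy", "cx", "cy" (pixels), "position" and "orientation" of the camera in the world. Camera axes: x right, y up, looking along -z (the intrinsics and any distortion apply to the point x, -y, -z); pixel columns grow to the right and rows downward; lengths in m; the calibration is good to about 2 mm. A picture is of the moment at which its call begins. There is no depth.
A pose or a line that the arm cannot do raises env.Unreachable and nothing moves.
- env.close_job(): hands the job in, once; it reports no verdict.
Trained networks look in a picture, given as the dict that the camera call returned (one of the last four; its "shot" number tells which), for a name from the list of things; names that differ only in an ending like _2 or _b are one class to them, and where a whole thing is asked for, a point or a joint stands for the part that bears it (a point fixed in the world has none). Each returns a list of dicts, best first, with "score" (0 to 1); they miss things now and then, are a little off and sometimes report something else, mostly with a low value. They report only what shows in the picture. A call takes as long as a camera call. They do not tell look-alikes from the thing itself.
- env.search_frame(picture, thing): "xyz" ([x, y, z] in m, in world coordinates, good to about 4 mm: the middle of the surface that is visible of it).
- env.trace(picture, thing): "mask" (420x560 bool, what is visible of it).
The state is a dict: "clock": time; "joint_positions": joint angles; "qvel": joint speeds; "joint_torque": joint torques, N m; "position": TCP position; "tool_rot": TCP orientation; "force": force on the tool from outside, world axes, zero at the start; "wrist_torque": the same for the moment, N m; "opening": opening from 0.0 (shut) to 1.0 (fully open).
Only numpy, scipy, OpenCV 4.12 (cv2) and the standard library are available. Lean on these libraries where they do the work, as an engineer would, in place of code of your own. Each camera call takes 0.05 s, during which the arm holds its last target. There are 200 camera calls.

### The job

Take the white stirrer out of its cup and stir the drying beads in the steel pot with it: three full, wide rounds clockwise as seen from above, about halfway from the middle to the wall or further out, with the foot close to the pot's floor, so that nearly every bead is pushed well away from where it lay. Keep all the beads in the pot and leave the other things on the bench alone. Then stand the stirrer back in its cup, foot down, and let go.

Things in the scene. Friction and masses are not known exactly. Their poses are not given: they have to be found in the camera images.
- pot: round open steel pot, fixed to the bench; outside diameter 168 mm, inside diameter 160 mm, straight walls 4 mm thick, rim 50 mm above the bench. Origin: centre of its underside, on the bench; z up; its yaw is arbitrary (drawn at random). At the start all beads lie in its own +x half, the other half is bare
- pot_in (a point): centre of the pot's flat inner floor, 5 mm above the bench; axes as the pot's
- cup: plain aluminium tool cup, fixed to the bench; outside diameter 66 mm, inside 58 mm, rim 60 mm above the bench. Origin: centre of its underside. Pot and cup may stand either way round, left or right
- cup_in (a point): centre of the cup's inner floor, 5 mm above the bench
- stirrer: white nylon stirrer, 150 mm tall, 80 g, standing upright on its flat foot in the cup. From the foot up: smooth round head 32 mm in diameter, 42 mm high with a sloping shoulder; round shaft 12 mm in diameter to 76 mm; square handle 22 x 22 mm from 76 to 150 mm. Origin: centre of the foot's underside; z along the handle; the handle's flat faces look along x and y
- stirrer_foot (a point): centre of the underside of the stirrer's foot (the stirrer's origin)
- stirrer_grip (a point): point on the axis in the square handle, 125 mm above the foot's underside, 25 mm below its top: a good place to grip
- bead0: one of seven alike chunky brown glazed clay drying beads: upright short cylinder with bevelled ends, 22 mm in diameter, 22 mm high, 18 g, on the pot's floor. Origin: centre of its underside
- bead1: one of seven alike chunky brown glazed clay drying beads: upright short cylinder with bevelled ends, 22 mm in diameter, 22 mm high, 18 g, on the pot's floor. Origin: centre of its underside
- bead2: one of seven alike chunky brown glazed clay drying beads: upright short cylinder with bevelled ends, 22 mm in diameter, 22 mm high, 18 g, on the pot's floor. Origin: centre of its underside
- bead3: one of seven alike chunky brown glazed clay drying beads: upright short cylinder with bevelled ends, 22 mm in diameter, 22 mm high, 18 g, on the pot's floor. Origin: centre of its underside
- bead4: one of seven alike chunky brown glazed clay drying beads: upright short cylinder with bevelled ends, 22 mm in diameter, 22 mm high, 18 g, on the pot's floor. Origin: centre of its underside
- bead5: one of seven alike chunky brown glazed clay drying beads: upright short cylinder with bevelled ends, 22 mm in diameter, 22 mm high, 18 g, on the pot's floor. Origin: centre of its underside
- bead6: one of seven alike chunky brown glazed clay drying beads: upright short cylinder with bevelled ends, 22 mm in diameter, 22 mm high, 18 g, on the pot's floor. Origin: centre of its underside
- multimeter: bystander: yellow hand multimeter lying flat, 180 x 88 x 46 mm high; origin: centre of underside
- screwdriver: bystander: screwdriver lying on the bench, 180 mm long, at the left of pot and cup
- tweezers: bystander: dark steel tweezers lying flat, 130 x 14 x 6 mm, along x between pot and cup; origin: middle of underside
- spool: bystander: solder-wire spool standing on its flange, 60 mm in diameter, 40 mm high, beyond pot and cup; origin: centre of underside
- jar: bystander: flux jar, 64 mm in diameter, 50 mm high, beyond pot and cup; origin: centre of underside
- dispenser: bystander: small white bottle, 44 mm in diameter, 110 mm high, beyond pot and cup; origin: centre of underside
Things that resemble listed ones, but are neither listed nor needed, are in the scene too. Leave any yellow look-alike of the stirrer alone.

How it is judged:
By the outcome, as a careful person would: the job done as asked, in the order asked, and still so for the second after the job is handed in, with the robot touching nothing.
It also fails if it takes over 69 s, if anything falls off the work surface, if the arm or the gripper's body presses on something with over 40 N, if the wrist force passes 120 N, or if a joint passes its speed limit or range.

## Working session

There is one attempt and no reset: what is moved stays moved. The work goes in short steps, each a Python script; the robot and the scene stay as the last script left them, time stands still between calls to the robot, and variables do not carry over. Pictures are saved under pics/ and viewed, about 8 in all and at most 12, crops included, and the job is handed in when it is done.

```bash
mkdir -p pics; python3 - <<'E'
from workcell import env
import cv2, numpy as np
s=env.read_state(); print(s['clock'],s['position'],s['tool_rot'],s['force'],s['opening'])
for n in ("top","scene"):
    p=env.grab_frame(n); cv2.imwrite(f"pics/{n}0.png",p["image"])
    print(n,[p[k] for k in("fx","fy","cx","cy","position","orientation")],p.keys())
    for t in("pot","cup","stirrer","stirrer_grip","bead0","multimeter","screwdriver","tweezers","spool","jar","dispenser"):
        print(t,[(np.round(d["xyz"],3).tolist(),round(d["score"],2)) for d in env.search_frame(p,t)][:9])
print(env.read_state()['clock'])
E
```

```text
0.0 [0.1397621  0.60854178 0.22144774] [-8.98725037e+01  6.11813326e-03  1.67053959e+02] [ 0.26209933 -0.59215216  0.03358957] 0.9996143859951769
top [504.66533500282213, 504.66533500282213, 279.3518071470715, 207.38869202643838, array([ 0.31708486, -0.03385179,  1.67603828]), array([  9.89287556,   0.47931426, -90.08461766])] dict_keys(['image', 'fx', 'fy', 'cx', 'cy', 'position', 'orientation', 'shot'])
pot [([0.558, 0.197, 0.005], 0.58)]
cup [([0.482, -0.197, 0.027], 0.81)]
stirrer [([0.483, -0.191, 0.129], 0.6), ([0.384, -0.151, 0.154], 0.5), ([0.379, -0.22, 0.13], 0.42)]
stirrer_grip [([0.481, -0.478, 0.037], 0.69), ([0.484, -0.195, 0.029], 0.63), ([0.382, -0.147, 0.151], 0.61), ([0.478, -0.194, 0.127], 0.48), ([0.378, -0.222, 0.133], 0.45)]
bead0 [([0.715, 0.098, 0.073], 0.22)]
multimeter [([0.478, -0.478, 0.038], 0.83), ([0.718, 0.099, 0.076], 0.51)]
screwdriver [([0.409, 0.364, 0.02], 0.85)]
tweezers [([0.515, -0.011, 0.007], 0.52)]
spool [([0.785, 0.052, 0.034], 0.73)]
jar [([0.718, 0.097, 0.072], 0.74), ([0.762, -0.193, 0.046], 0.7)]
dispenser [([0.721, 0.1, 0.075], 0.64), 
[... 382 characters left out ...]
, 0.037], 0.58)]
stirrer [([0.382, -0.215, 0.098], 0.94), ([0.492, -0.183, 0.116], 0.9), ([0.392, -0.146, 0.097], 0.66), ([0.521, -0.005, 0.008], 0.48)]
stirrer_grip [([0.39, -0.216, 0.096], 0.82), ([0.397, -0.15, 0.092], 0.71), ([0.487, -0.186, 0.118], 0.52)]
bead0 [([0.509, 0.209, 0.02], 0.63), ([0.523, 0.161, 0.025], 0.59), ([0.576, 0.151, 0.026], 0.54), ([0.54, 0.137, 0.023], 0.53), ([0.535, 0.192, 0.021], 0.47), ([0.79, 0.058, 0.041], 0.29)]
multimeter [([0.487, -0.462, 0.032], 0.56)]
screwdriver [([0.416, 0.369, 0.023], 0.7)]
tweezers [([0.522, -0.003, 0.007], 0.53)]
spool [([0.792, 0.059, 0.043], 0.78)]
jar [([0.771, -0.181, 0.052], 0.72)]
dispenser [([0.732, 0.109, 0.067], 0.72)]
1.2
```

```bash
python3 - <<'E'
import cv2
a=cv2.imread("pics/top0.png"); 
cv2.imwrite("pics/top0b.png",cv2.resize(a[60:300,130:410],None,fx=2.8,fy=2.5,interpolation=cv2.INTER_CUBIC)[:600,:800])
E
```

```text
(no output)
```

View pics/top0b.png

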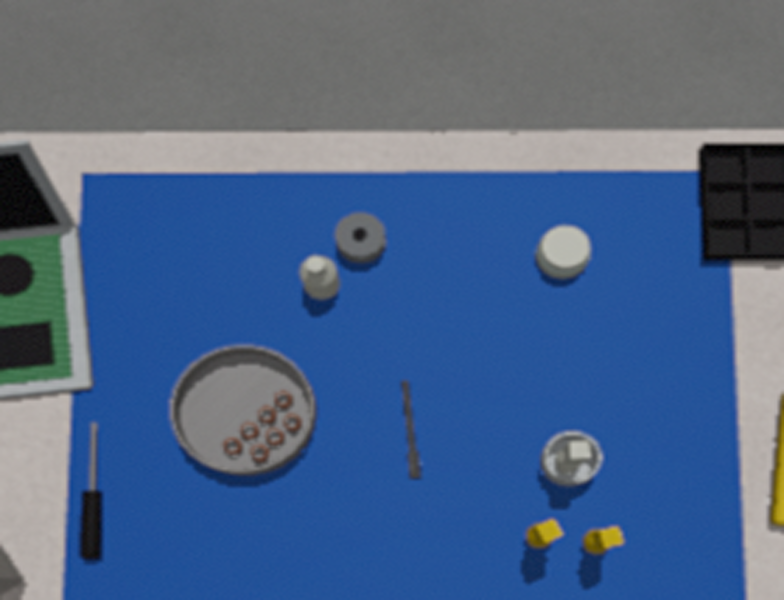

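View pics/scene0.png

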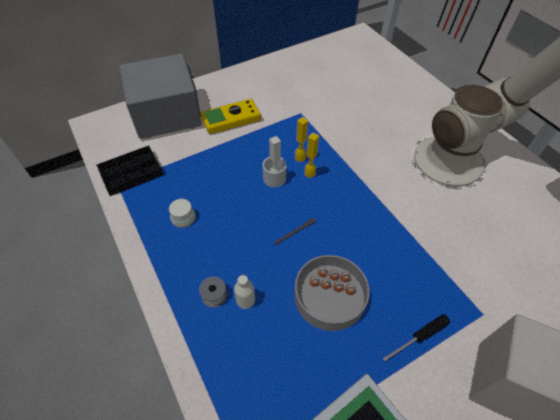

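The pictures show the white stirrer in the cup at (276,155) in the scene view and near (579,450) in the top crop. The two yellow look-alikes stand nearer the base. The seven beads lie in the near-right half of the pot. Next I fit the models to the masks.

```bash
cat > fit.py <<'E'
import numpy as np, cv2
from scipy.spatial.transform import Rotation as R
from scipy.optimize import minimize
S=8
def proj(p,X):
    c=R.from_euler('xyz',p["orientation"],degrees=True).inv().apply(np.atleast_2d(X)-p["position"])
    return np.c_[p["cx"]+p["fx"]*c[:,0]/-c[:,2], p["cy"]-p["fy"]*c[:,1]/-c[:,2]]
def back(p,uv,z):
    d=R.from_euler('xyz',p["orientation"],degrees=True).apply([(uv[0]-p["cx"])/p["fx"],-(uv[1]-p["cy"])/p["fy"],-1])
    return p["position"]+d*(z-p["position"][2])/d[2]
T=np.linspace(0,2*np.pi,60)
def cyl(x,y,r,z0,z1):
    return np.vstack([np.c_[x+r*np.cos(T),y+r*np.sin(T),0*T+z] for z in(z0,z1)])
def box(x,y,yaw,w,z0,z1):
    a=yaw+np.pi/4+np.arange(4)*np.pi/2; q=w/np.sqrt(2)
    return np.vstack([np.c_[x+q*np.cos(a),y+q*np.sin(a),0*a+z] for z in(z0,z1)])
def crop(m,pad=6):
    v,u=np.nonzero(m); return u.min()-pad,v.min()-pad,u.max()+pad,v.max()+pad
def fill(p,hulls,b):
    im=np.zeros(((b[3]-b[1])*S,(b[2]-b[0])*S),np.uint8)
    for X in hulls:
        h=cv2.convexHull(((proj(p,X)-[b[0]-.5,b[1]-.5])*S*16).astype(np.int32))
        cv2.fillConvexPoly(im,h,1,shift=4)
    return im>0
def up(m,b): return np.kron(m[b[1]:b[3],b[0]:b[2]],np.ones((S,S)))>0
def hullmask(m):
    n,l,st,_=cv2.connectedComponentsWithStats(m.astype(np.uint8)); 
    m=(l==1+np.argmax(st[1:,4])).astype(np.uint8)
    v,u=np.nonzero(m); o=np.zeros_like(m); cv2.fillConvexPoly(o,cv2.convexHull(np.c_[u,v].astype(np.int32)),1); return o>0
def iou(a,b): return (a&b).sum()/max(1,(a|b).sum())
E
python3 - <<'E'
from fit import *; from workcell import env; import pickle
P={n:env.grab_frame(n) for n in("top","scene")}
G={"pot":((.555,.195),.084,.05),"cup":((.484,-.192),.033,.06)}
out={}
def near(ds,p,X):
    uv=proj(p,X)[0]; ok=[d for d in ds if np.hypot(*(np.argwhere(d["mask"]).mean(0)[::-1]-uv))<15]
    return ok[0]["mask"] if ok else None
for k,(g,r,h) in G.items():
    M={}
    for n,p in P.items():
        m=near(env.trace(p,k),p,[*g,h/2])
        if m is not None: M[n]=hullmask(m)
    for views in [("top",),("scene",),("top","scene")]:
        vs=[v for v in views if v in M]
        if not vs: continue
        B={v:crop(M[v]) for v in vs}; U={v:up(M[v],B[v]) for v in vs}
        f=lambda q:-sum(iou(fill(P[v],[cyl(q[0],q[1],r,0,h)],B[v]),U[v]) for v in vs)
        s=minimize(f,g,method="Nelder-Mead",options=dict(initial_simplex=np.array([g,(g[0]+.01,g[1]),(g[0],g[1]+.01)]),xatol=1e-4))
        print(k,vs,np.round(s.x,4),-s.fun/len(vs)); out[k]=s.x
cup=out["cup"]; M={}
for n,p in P.items():
    m=near(env.trace(p,"stirrer"),p,[*cup,.12]); print(n,None if m is None else m.sum())
    if m is not None: M[n]=m
    for d in env.search_frame(p,"bead0")[:9]: print(np.round(d["xyz"],3),round(d["score"],2))
pickle.dump((P,M,out),open("d.pkl","wb"))
for vs in [("scene",),("top",),("top","scene")]:
    vs=[v for v in vs if v in M]
    B={v:crop(M[v]) for v in vs}
    K={v:~fill(P[v],[cyl(*cup,.033,0,.06)],B[v]) if v=="scene" else True for v in vs}
    U={v:up(M[v],B[v])&K[v] for v in vs}
    mod=lambda q,v: fill(P[v],[box(q[0],q[1],q[2],.022,.081,.155),cyl(q[0],q[1],.006,.047,.081)]+([cyl(q[0],q[1],.012,.04,.047)] if v=="top" else []),B[v])&K[v]
    best=min((minimize(lambda q:-sum(iou(mod(q,v),U[v]) for v in vs),[*cup,y],method="Nelder-Mead",options=dict(initial_simplex=np.array([[*cup,y],[cup[0]+.008,cup[1],y],[cup[0],cup[1]+.008,y],[*cup,y+.4]]),xatol=1e-4)) for y in(0,.5,1.)),key=lambda s:s.fun)
    print(vs,np.round(best.x[:2],4),np.degrees(best.x[2])%90,-best.fun/len(vs))
q=best.x
tiles=[]
for v in("top","scene"):
    p=P[v]; b=(proj(p,[*cup,.08])[0]-[33,45]).astype(int); z=6
    im=cv2.resize(p["image"][b[1]:b[1]+80,b[0]:b[0]+66],None,fx=z,fy=z,interpolation=cv2.INTER_CUBIC); o=im.copy()
    for X,c in((cyl(*cup,.033,.06,.06),(0,255,0)),(box(*q,.022,.155,.155),(0,0,255)),(box(*q,.022,.081,.081),(255,0,255)),(cyl(*cup,.033,0,0),(0,255,0))):
        cv2.polylines(o,[cv2.convexHull(((proj(p,X)-b+.5)*z).astype(np.int32))],True,c,1)
    tiles+= [o]
cv2.imwrite("pics/fit1.png",np.hstack(tiles))
E
```

```text
pot ['top'] [0.5504 0.1863] 0.9720910201286369
pot ['scene'] [0.5497 0.1888] 0.9828537515896566
pot ['top', 'scene'] [0.55   0.1877] 0.9713904236099029Traceback (most recent call last):
  File "<stdin>", line 20, in <module>
KeyError: 'cup'
```

```bash
cat > m2.py <<'E'
from fit import *; from workcell import env; import pickle
P={n:env.grab_frame(n) for n in("top","scene")}
g=(.484,-.192); M={}
for n,p in P.items():
    for t,z in(("cup",.04),("stirrer",.1),("stirrer_grip",.13)):
        uv=proj(p,[*g,z])[0]
        for d in env.trace(p,t):
            c=np.argwhere(d["mask"]).mean(0)[::-1]
            print(n,t,round(d["score"],2),d["mask"].sum(),np.round(c),np.round(uv))
            if np.hypot(*(c-uv))<20: M.setdefault((n,t),d["mask"])
    print([np.round(d["xyz"],3).tolist() for d in env.search_frame(p,"bead0")])
pickle.dump((P,M),open("d.pkl","wb"))
tiles=[]
for v in("top","scene"):
    p=P[v]; b=(proj(p,[*g,.08])[0]-[32,45]).astype(int)
    tiles.append(cv2.resize(p["image"][b[1]:b[1]+80,b[0]:b[0]+64],None,fx=6,fy=6,interpolation=cv2.INTER_CUBIC)); print(v,b)
cv2.imwrite("pics/fit1.png",np.hstack(tiles))
E
python3 m2.py
```

```text
top cup 0.63 141 [332. 245.] [332. 243.]
top stirrer 0.62 97 [324. 273.] [334. 241.]
top stirrer 0.61 93 [345. 276.] [334. 241.]
top stirrer_grip 0.69 123 [345. 276.] [335. 240.]
top stirrer_grip 0.57 97 [323. 273.] [335. 240.]
[]
scene cup 0.7 517 [274. 173.] [274. 170.]
scene stirrer 0.96 405 [312. 155.] [274. 155.]
scene stirrer 0.81 381 [302. 139.] [274. 155.]
scene stirrer 0.66 316 [275. 154.] [274. 155.]
scene stirrer_grip 0.66 385 [312. 155.] [274. 147.]
scene stirrer_grip 0.65 375 [302. 138.] [274. 147.]
scene stirrer_grip 0.53 352 [275. 154.] [274. 147.]
[[0.505, 0.179, 0.024], [0.543, 0.137, 0.023], [0.549, 0.171, 0.022], [0.576, 0.153, 0.024], [0.523, 0.16, 0.022], [0.513, 0.206, 0.022]]
top [301 196]
scene [242 114]
```

View pics/fit1.png

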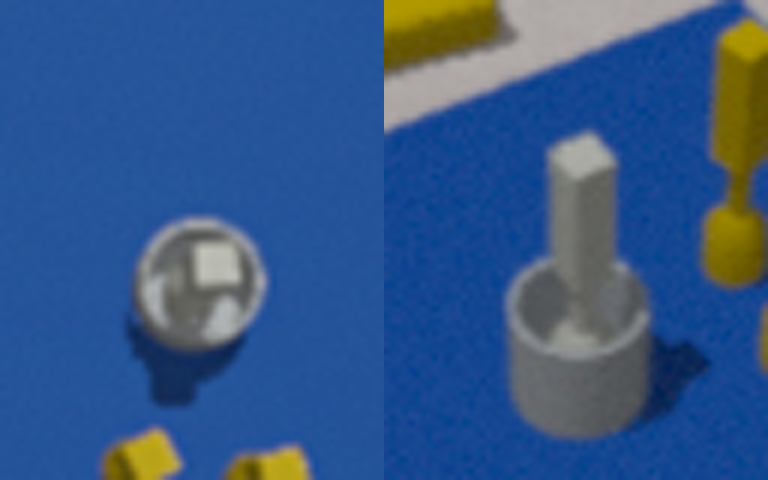

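```bash
cat > m3.py <<'E'
from fit import *; import pickle
P,M=pickle.load(open("d.pkl","rb"))
B={"top":(315,220,355,262),"scene":(254,130,303,192)}; U={}
for v,b in B.items():
    h=cv2.resize(P[v]["image"][b[1]:b[3],b[0]:b[2]],None,fx=S,fy=S,interpolation=cv2.INTER_CUBIC).astype(float)
    m=(h[...,0]-h[...,2])<60   # blue minus red: grey things vs blue mat
    n,l,st,_=cv2.connectedComponentsWithStats(m.astype(np.uint8)); U[v]=l==1+np.argmax(st[1:,4])
mod=lambda q,v:fill(P[v],[cyl(q[0],q[1],.033,0,.06),box(q[2],q[3],q[4]*10,.022,.081,.155),cyl(q[2],q[3],.006,.06,.081)],B[v])
res=[]
for y in(-.03,0,.03,.06):
    q0=np.array([.484,-.192,.484,-.192,y])
    s=minimize(lambda q:-sum(iou(mod(q,v),U[v]) for v in B),q0,method="Nelder-Mead",options=dict(initial_simplex=np.vstack([q0,q0+np.diag([.006,.006,.006,.006,.03])]),xatol=1e-4,maxiter=600)); res.append(s)
    print(np.round(s.x[:4],4),np.degrees(s.x[4]*10)%90,-s.fun/2)
q=min(res,key=lambda s:s.fun).x
print("top-face:",back(P["top"],(336.7,239.5),.155),back(P["scene"],(274.5,139.8),.155))
t=[]
for v,b in B.items():
    z=8; p=P[v]; im=cv2.resize(p["image"][b[1]:b[3],b[0]:b[2]],None,fx=z,fy=z,interpolation=cv2.INTER_CUBIC)
    for X,c in((cyl(q[0],q[1],.033,.06,.06),(0,255,0)),(cyl(q[0],q[1],.033,0,0),(0,255,0)),(box(q[2],q[3],q[4]*10,.022,.155,.155),(0,0,255)),(box(q[2],q[3],q[4]*10,.022,.081,.081),(255,0,255))):
        cv2.polylines(im,[cv2.convexHull(((proj(p,X)-b[:2]+.5)*z).astype(np.int32))],True,c,1)
    t.append(cv2.copyMakeBorder(im,0,500-im.shape[0],0,0,cv2.BORDER_CONSTANT))
cv2.imwrite("pics/fit2.png",np.hstack(t))
E
python3 m3.py
```

```text
[ 0.4831 -0.1962  0.4827 -0.1936] 86.87402138655621 0.9522883033173997
[ 0.4835 -0.1961  0.4824 -0.1937] 89.24422499970194 0.9512008225027491
[ 0.4832 -0.196   0.4835 -0.1919] 36.049843130618406 0.9474356074342587
[ 0.4832 -0.1961  0.4844 -0.1903] 38.150196942730375 0.9450038412026749
top-face: [ 0.48333197 -0.19474754  0.155     ] [ 0.48360412 -0.19174589  0.155     ]
```

View pics/fit2.png

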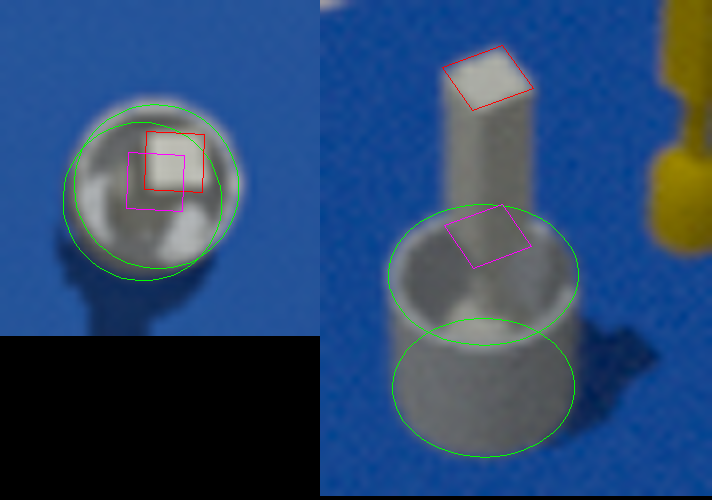

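```bash
python3 - <<'E'
from workcell import env; import numpy as np
pot=np.array([.550,.1875])
for yaw in(177,-3):
    O=[-90,0,yaw]
    for q in([.483,-.193,.22],[.483,-.193,.111],[.483,-.193,.26],[*pot,.26],*[[pot[0]+.055*np.cos(a),pot[1]+.055*np.sin(a),.113] for a in np.arange(0,6.2,1.57)]):
        j=env.inverse_kinematics(q,O); print(yaw,np.round(q,3),None if j is None else np.round(j,0))
yaw=177 if abs(env.inverse_kinematics([.483,-.193,.22],[-90,0,177])[5])<abs(env.inverse_kinematics([.483,-.193,.22],[-90,0,-3])[5]) else -3
O=[-90,0,yaw]; print("yaw",yaw)
env.goto([.483,-.193,.225],O)
env.gripper_to(.6)
s=env.read_state(); print(s['clock'],s['position'],s['tool_rot'],s['force'])
print(env.move_straight([.483,-.193,.111],rate=.12,force_limit=6))
s=env.read_state(); print(s['clock'],s['position'],s['force'],s['opening'])
env.gripper_to(0.0,45)
s=env.read_state(); print(s['clock'],s['position'],s['force'],s['opening']*.087)
E
```

```text
177 [ 0.483 -0.193  0.22 ] [ -4.  12. -14.   0. -64.  91.]
177 [ 0.483 -0.193  0.111] [ -4.  18. -23.   0. -49.  91.]
177 [ 0.483 -0.193  0.26 ] [ -4.  10. -11.   0. -69.  91.]
177 [0.55  0.188 0.26 ] [ 35.  16.  -2.   0. -71.  52.]
177 [0.605 0.188 0.113] [ 32.  28.  -7.   0. -55.  55.]
177 [0.55  0.242 0.113] [ 39.  25. -11.   0. -53.  48.]
177 [0.495 0.188 0.113] [ 38.  19. -22.   0. -49.  49.]
177 [0.55  0.133 0.113] [ 30.  22. -17.   0. -51.  57.]
-3 [ 0.483 -0.193  0.22 ] [ -4.  12. -14.  -0. -64. -89.]
-3 [ 0.483 -0.193  0.111] [ -4.  18. -23.  -0. -49. -89.]
-3 [ 0.483 -0.193  0.26 ] [ -4.  10. -11.  -0. -69. -89.]
-3 [0.55  0.188 0.26 ] [  35.   16.   -2.   -0.  -71. -128.]
-3 [0.605 0.188 0.113] [  32.   28.   -7.   -0.  -55. -125.]
-3 [0.55  0.242 0.113] [  39.   25.  -11.   -0.  -53. -132.]
-3 [0.495 0.188 0.113] [  38.   19.  -22.   -0.  -49. -131.]
-3 [0.55  0.133 0.113] [  30.   22.  -17.   -0.  -51. -123.]
yaw -3
5.9333 [ 0.48298187 -0.19301698  0.2250012 ] [-8.99998742e+01  4.94471157e-04 -3.00227738e+00] [ 0.11778217 -0.15124764 -1.02233967]
False
7.0333 [ 0.4836243  -0.19311681  0.11170857] [ 0.45867545 -0.06283218 -0.20249791] 0.5972317002763563
7.6667 [ 0.48304578 -0.19303501  0.11110744] [-0.37095223 -0.25445294  0.41479846] 0.021728936869177654
```

```bash
python3 - <<'E'
from workcell import env; import numpy as np, cv2
O=[-90,0,-3]
env.move_straight([.483,-.193,.222],rate=.15)
e=[.581,.2235]
env.goto([*e,.222],O)
s=env.read_state(); print(s['clock'],s['position'],s['force'],s['opening']*.087)
print(env.move_straight([*e,.122],rate=.12,force_limit=6))
print(env.move_straight([*e,.109],rate=.03,force_limit=4))
s=env.read_state(); print(s['clock'],s['position'],s['force'],s['opening']*.087)
env.move_straight([*e,s['position'][2]+.0025],rate=.03)
s=env.read_state(); print(s['clock'],s['position'],s['force'])
p=env.grab_frame("scene"); cv2.imwrite("pics/s2.png",cv2.resize(p["image"][200:360,200:420],None,fx=3.6,fy=3.6,interpolation=cv2.INTER_CUBIC))
E
```

```text
10.1333 [0.58108756 0.22234599 0.22206231] [ 0.16520901 -0.19966322 -0.18938621] 0.021663407505036654
False
True
11.525 [0.58131779 0.22376043 0.11106072] [-0.47740242  0.36282424  2.64427051] 0.02169868276094129
11.7917 [0.58074485 0.22336662 0.11323779] [-0.67324043  0.1778332  -0.90589095]
```

View pics/s2.png

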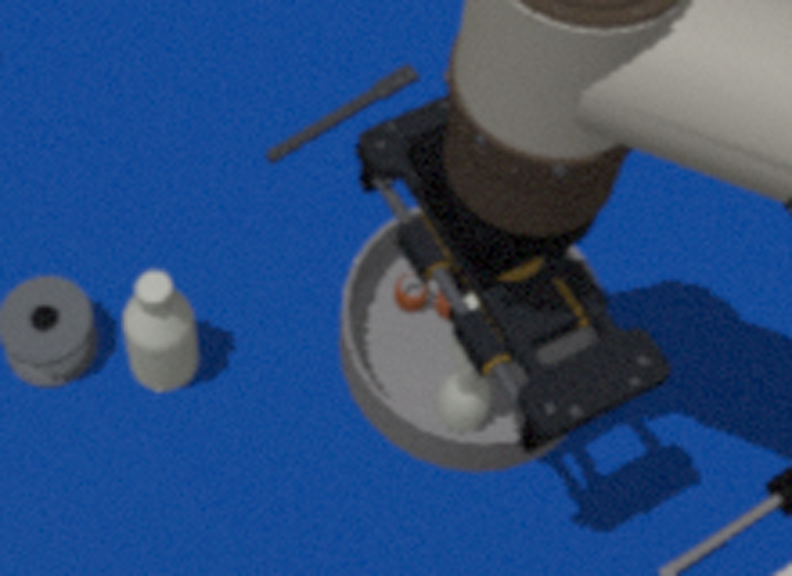

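```bash
cat > stir.py <<'E'
from workcell import env; import numpy as np
C=np.array([.550,.1875]); Z=.1132
def arc(a0,a1,r0,r1,rate=.1,n=18):
    N=int(round((a0-a1)/360*n)); fm=0; t0=env.read_state()['clock']; rr=[]
    for i in range(1,N+1):
        a=np.radians(a0+(a1-a0)*i/N); r=r0+(r1-r0)*i/N
        env.move_straight([*(C+r*np.array([np.cos(a),np.sin(a)])),Z],rate=rate)
        s=env.read_state(); fm=max(fm,np.linalg.norm(s['force'])); rr.append([np.hypot(*(s['position'][:2]-C)),s['position'][2]])
    rr=np.array(rr); print(a1,"t",s['clock'],"dt",s['clock']-t0,"Fmax",fm,"r",rr.min(0),rr.max(0),"open",s['opening']*.087)
E
python3 - <<'E'
from stir import *
arc(49,-41,.047,.044)
arc(-41,-311,.044,.044)
E
```

```text
-41 t 13.15 dt 1.308300000000001 Fmax 1.7698880639177443 r [0.0440619  0.11286415] [0.0460942  0.11342527] open 0.02162616999031268
-311 t 17.35 dt 4.200000000000001 Fmax 5.750319788571859 r [0.04187783 0.11233359] [0.04529507 0.11387764] open 0.021697000268077794
```

```bash
python3 - <<'E'
from stir import *; import cv2
arc(49,-71,.044,.051); arc(-71,-311,.051,.051)
arc(49,-71,.051,.042); arc(-71,-311,.042,.042); arc(49,9,.042,.044)
for n in("top","scene"):
    p=env.grab_frame(n); cv2.imwrite(f"pics/{n}3.png",p["image"])
from fit import proj
a=cv2.imread("pics/scene3.png")[220:350,260:400]; b=cv2.imread("pics/top3.png")[160:270,170:270]
f=lambda im:cv2.resize(im,(390,int(im.shape[0]*390/im.shape[1])),interpolation=cv2.INTER_CUBIC)
a,b=f(a),f(b); h=max(len(a),len(b)); pad=lambda im:cv2.copyMakeBorder(im,0,h-len(im),0,0,0)
cv2.imwrite("pics/s3.png",np.hstack([pad(a),pad(b)]))
E
```

```text
-71 t 19.25 dt 1.8999999999999986 Fmax 0.9871374836623478 r [0.04535765 0.11315733] [0.05086786 0.11346629] open 0.021959928924586324
-311 t 23.15 dt 3.8999999999999986 Fmax 9.657042748446873 r [0.0428289 0.1112656] [0.05086174 0.1147622 ] open 0.02188710992773062
-71 t 25.025 dt 1.875 Fmax 1.945593400284952 r [0.04183553 0.1130046 ] [0.04925322 0.11343418] open 0.021752079925952152
-311 t 28.625 dt 3.6000000000000014 Fmax 1.730741387669281 r [0.04115826 0.11284379] [0.04229882 0.11340991] open 0.021843055172955685
9 t 29.225 dt 0.6000000000000014 Fmax 1.4463327861801885 r [0.04303386 0.11315832] [0.04398759 0.11319506] open 0.021455819504179137
```

View pics/s3.png

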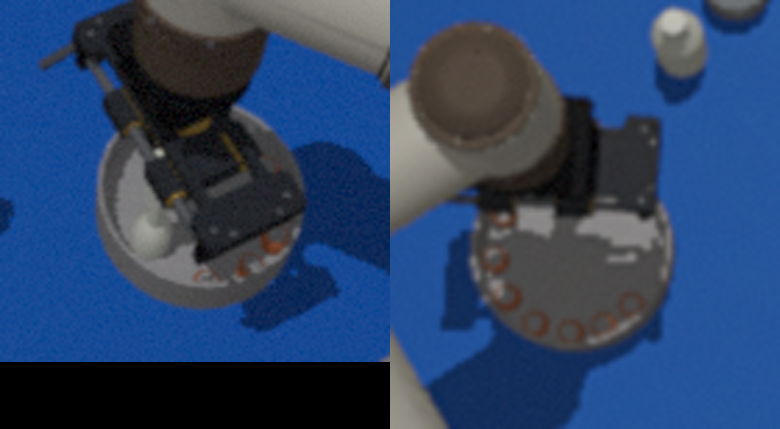

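The top view shows all seven beads in the pot, at (505,218), (497,260), (508,297), (536,322), (571,330), (603,323) and (632,303). They lie along the wall, so the last, tighter round passed inside them. I'll carry on clockwise further out to sweep the whole row into the half that was bare at the start, then look again.

```bash
python3 - <<'E'
from stir import *; import cv2
arc(9,-81,.044,.055); arc(-81,-222,.055,.055,rate=.08)
s=env.read_state(); env.move_straight([*s['position'][:2],.222],rate=.12)
env.move_straight([.60,.0,.24],rate=.25)
s=env.read_state(); print(s['clock'],s['position'],s['force'])
a=env.grab_frame("scene"); cv2.imwrite("pics/sc4.png",a["image"]); b=env.grab_frame("top"); cv2.imwrite("pics/top4.png",b["image"])
f=lambda im:cv2.resize(im,(390,int(im.shape[0]*390/im.shape[1])),interpolation=cv2.INTER_CUBIC)
a,b=f(a["image"][120:350,190:410]),f(b["image"][160:270,170:270]); h=max(len(a),len(b)); pad=lambda im:cv2.copyMakeBorder(im,0,h-len(im),0,0,0)
cv2.imwrite("pics/s4.png",np.hstack([pad(a),pad(b)]))
E
```

```text
-81 t 30.7 dt 1.375 Fmax 1.8742059069449462 r [0.046947   0.11323211] [0.05474308 0.11350099] open 0.021454646715562596
-222 t 33.4417 dt 2.741699999999998 Fmax 8.461396553648093 r [0.05098377 0.11339993] [0.05492933 0.11471338] open 0.021754877943688786
35.6167 [0.59955039 0.00071353 0.23969863] [ 0.24110759 -0.24794968 -1.30313784]
```

View pics/s4.png

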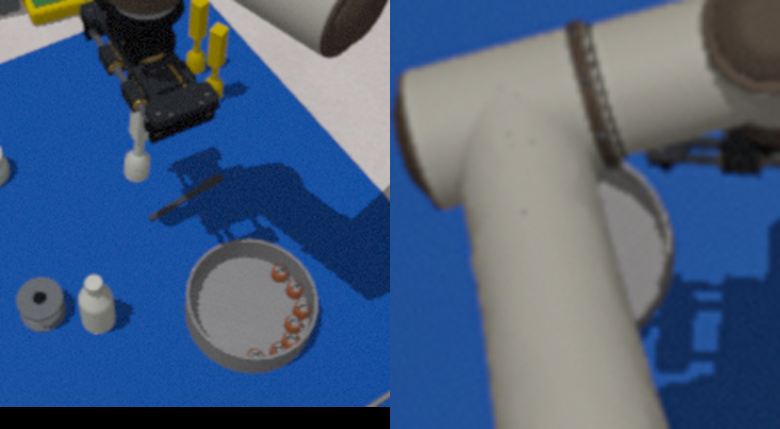

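```bash
python3 - <<'E'
from fit import *; import pickle
P,_=pickle.load(open("d.pkl","rb")); p=P["scene"]; C=np.array([.55,.1875])
old=[(322,272),(334,275),(346,277),(314,282),(326,285),(338,287),(350,290)]
new=[(190+u/1.773,120+v/1.773) for u,v in[(279,272),(294,290),(302,311),(292,324),(289,340),(277,349),(255,354)]]
W=lambda L:np.array([back(p,q,.02)[:2]-C for q in L])
o,n=W(old),W(new)
for w in(o,n): print(np.round(np.c_[w*1000,np.hypot(*w.T)*1000,np.degrees(np.arctan2(*w.T[::-1]))]).astype(int).tolist())
print(np.round(np.linalg.norm(n[:,None]-o[None],axis=2)*1000).astype(int))
E
```

```text
[[-13, -53, 55, -103], [-33, -32, 46, -136], [-55, -14, 57, -166], [18, -40, 44, -66], [-2, -20, 20, -96], [-24, -2, 24, -176], [-44, 18, 47, 157]]
[[-63, -20, 66, -163], [-65, 12, 66, 170], [-56, 41, 70, 144], [-34, 49, 60, 125], [-18, 65, 68, 106], [2, 67, 67, 88], [30, 59, 66, 63]]
[[ 61  33  10  84  61  44  43]
 [ 83  54  27  98  71  44  23]
 [104  77  55 111  82  54  26]
 [105  82  66 104  76  52  32]
 [118  98  87 112  87  67  53]
 [121 106  99 109  87  74  67]
 [120 111 112 100  85  81  84]]
```

All seven beads are in the pot, in a chain along the wall from (279,272) to (255,354). The rear bead, at about -163°, may lie only about 10 mm from where one started. The smaller radius wedged it and passed it. Another clockwise sweep at r = 60 mm pushes more tangentially.

```bash
python3 - <<'E'
from stir import *; import cv2
e=C+.05*np.array([np.cos(np.radians(-20)),np.sin(np.radians(-20))])
env.move_straight([*e,.222],rate=.25)
env.move_straight([*e,Z+.001],rate=.12,force_limit=6)
arc(-20,-100,.05,.06); arc(-100,-180,.06,.06,n=24); arc(-180,-255,.06,.06,n=24)
s=env.read_state(); env.move_straight([*s['position'][:2],.222],rate=.15)
env.move_straight([.55,-.02,.235],rate=.3)
s=env.read_state(); print(s['clock'],s['position'],s['force'])
a=env.grab_frame("scene"); cv2.imwrite("pics/sc5.png",a["image"])
cv2.imwrite("pics/s5.png",cv2.resize(a["image"][150:340,200:420],None,fx=3,fy=3,interpolation=cv2.INTER_CUBIC))
E
```

```text
-100 t 38.9833 dt 1.3832999999999984 Fmax 3.086041407201316 r [0.05245379 0.11326586] [0.05960622 0.1136912 ] open 0.02183559811515657
-180 t 40.5667 dt 1.5833999999999975 Fmax 5.6631016223517445 r [0.05753612 0.11330434] [0.05978722 0.11421717] open 0.021786092262710676
-255 t 42.1083 dt 1.5416000000000025 Fmax 10.62822783768246 r [0.05623974 0.11129136] [0.05908949 0.11400996] open 0.02127835203435269
44.0 [ 0.54981609 -0.01939369  0.23454362] [-0.28644931  0.61691397 -0.58956591]
```

View pics/s5.png

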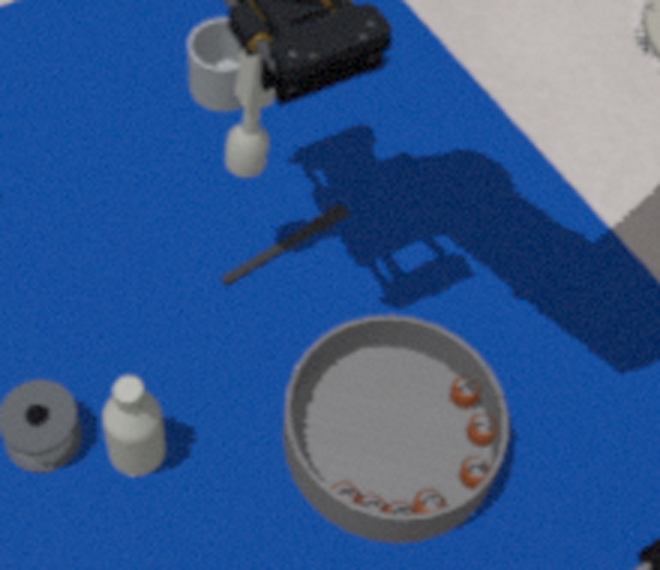

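```bash
python3 - <<'E'
from fit import *; import pickle
P,_=pickle.load(open("d.pkl","rb")); p=P["scene"]; im=cv2.imread("pics/sc5.png")
x,y,zf=.5498,-.0194,.2345-.1061
z=10; b=np.array([255,150]); o=cv2.resize(im[150:215,255:320],None,fx=z,fy=z,interpolation=cv2.INTER_CUBIC)[:600]
for X,c in((box(x,y,np.radians(-3),.022,zf+.076,zf+.1),(0,0,255)),(cyl(x,y,.006,zf+.042,zf+.076),(255,0,255)),(cyl(x,y,.016,zf,zf+.03),(0,255,0))):
    cv2.polylines(o,[cv2.convexHull(((proj(p,X)-b+.5)*z).astype(np.int32))],True,c,1)
cv2.imwrite("pics/tilt.png",o)
E
```

```text
(no output)
```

View pics/tilt.png

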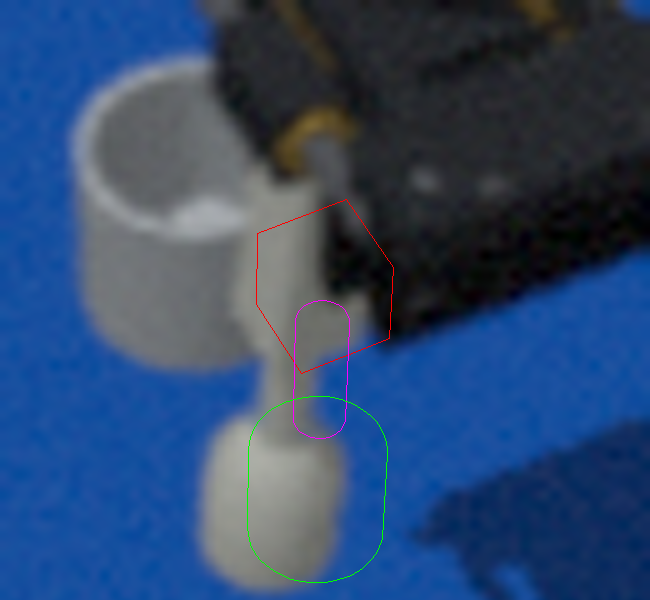

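The overlay shows the stirrer has pivoted a little in the jaws: its foot is about 4.5 px left of the upright model. I'll work out the tilt, turn the wrist to cancel it and check before lowering.

```bash
cat > tilt.py <<'E'
from fit import *; from workcell import env; import pickle
P,_=pickle.load(open("d.pkl","rb")); p=P["scene"]
g0=np.array([.5498,-.0194,.2345+.019])        # grasp point
h=g0-[0,0,.110]                               # mid head
J=np.array([(proj(p,h+d)[0]-proj(p,h)[0])/.001 for d in(np.eye(3)[:2]*.001)]).T
d=np.linalg.solve(J,[-4.5,.7]); print("2-par offset mm at head",d*1000)
th=np.arctan2(J[:,0]@[-4.5,.7]/(J[:,0]@J[:,0]),.110); print("tilt about y deg",np.degrees(th))
R0=R.from_euler('xyz',[-90,0,-3],degrees=True); R1=R.from_euler('y',th)*R0
E1=R1.as_euler('xyz',degrees=True); off=R1.apply([0,.019,0])   # grasp -> TCP
print(E1,off)
E
python3 - <<'E'
from tilt import *
env.move_straight(g0+off,rotation=E1.tolist(),rate=.05)
s=env.read_state(); print(s['clock'],s['position'],s['tool_rot'])
g=s['position']-off; x,y,zf=g[0],g[1],g[2]-.125
q=env.grab_frame("scene"); im=q["image"]; cv2.imwrite("pics/sc6.png",im)
z=10; b=np.array([255,150]); o=cv2.resize(im[150:215,255:320],None,fx=z,fy=z,interpolation=cv2.INTER_CUBIC)[:600]
for X,c in((box(x,y,np.radians(-3),.022,zf+.076,zf+.1),(0,0,255)),(cyl(x,y,.006,zf+.042,zf+.076),(255,0,255)),(cyl(x,y,.016,zf,zf+.03),(0,255,0))):
    cv2.polylines(o,[cv2.convexHull(((proj(p,X)-b+.5)*z).astype(np.int32))],True,c,1)
cv2.imwrite("pics/tilt2.png",o)
E
```

```text
2-par offset mm at head [10.20769259 -3.41159329]
tilt about y deg 5.633307874724564
[-90.29577562   5.6255627   -3.01453201] [-1.86506738e-03  5.27355937e-18 -1.89082396e-02]
44.3 [ 0.54882334 -0.01806761  0.23374336] [-90.28647169   5.56422881  -2.93295286]
```

View pics/tilt2.png

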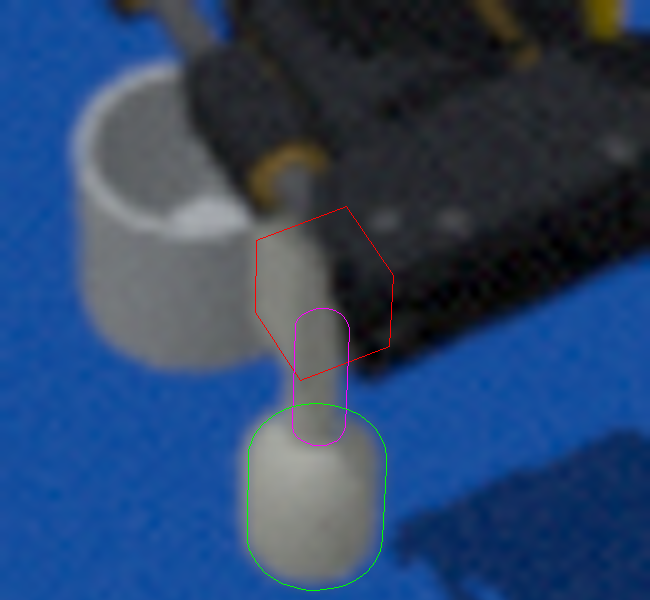

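```bash
python3 - <<'E'
from tilt import *
t=np.array([.4838,-.196,.0])+off
env.move_straight([t[0],t[1],.235],rotation=E1.tolist(),rate=.2)
print(env.move_straight([t[0],t[1],.122],rate=.12,force_limit=6))
print(env.move_straight([t[0],t[1],.108],rate=.03,force_limit=3))
s=env.read_state(); print(s['clock'],s['position'],s['force'])
env.gripper_to(.6); env.dwell(.3)
s=env.read_state(); print(s['clock'],s['position'],s['force'],s['opening'])
env.move_straight([t[0],t[1],.25],rate=.12)
env.goto([.45,.05,.28],[-90,0,-3])
s=env.read_state(); print(s['clock'],s['position'],s['force'])
q=env.grab_frame("scene"); cv2.imwrite("pics/end.png",q["image"])
E
```

```text
2-par offset mm at head [10.20769259 -3.41159329]
tilt about y deg 5.633307874724564
[-90.29577562   5.6255627   -3.01453201] [-1.86506738e-03  5.27355937e-18 -1.89082396e-02]
False
True
46.9417 [ 0.48212572 -0.19623052  0.11127366] [-0.79289733 -0.06167047  3.75236792]
48.0583 [ 0.48146163 -0.19589753  0.11066308] [ 1.06445721  0.04206852 -0.03261322] 0.6028886946768872
50.35 [0.45009517 0.04957479 0.27972557] [ 0.17575674 -1.504712   -0.55589507]
```

View pics/end.png

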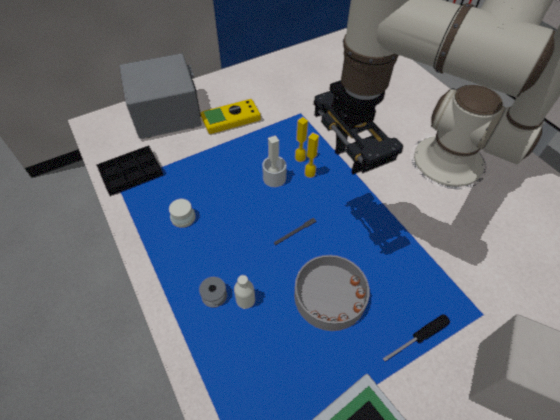

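The stirrer stands upright in its cup at (275,160). The beads are in the pot, and the other things are where they were. I'm handing in.

```bash
python3 -c "
from workcell import env
env.close_job(); print(env.read_state()['clock'])"
```

```text
the job is handed in; nothing more can be done
the job is handed in; nothing more can be done
```

The beads are stirred, the white stirrer is back upright in its cup, foot down and released, and I handed the job in at about 50 s of the 69 s allowed.

- **Stirring:** I made just over three clockwise rounds at 42–51 mm from the pot's middle, with the foot about 2 mm above the floor. I then added about 0.64 of a round at up to 55 mm and another 0.65 at up to 60 mm. By then the beads lay in a row along the wall and the last, tighter round had passed inside them.
- **Forces:** The highest force I read was about 11 N, taken at the end of each short move, so brief peaks in between could be higher.
- **Last checks:** The final picture shows the stirrer upright in the cup and the gripper clear of everything. All seven beads are in the pot, now along the wall on the other side, and the bystanders look unmoved.
- **What went wrong:**
  - The outer beads wedged against the wall. In each of the two extra sweeps the head slipped past two or three of them.
  - The stirrer tilted about 6° in the jaws. I turned the wrist to bring it upright before putting it back.
- **Not certain:** The beads look alike, so I can't prove how far each one moved. Going by their order along the wall, I estimate each ended 50 mm or more from where it lay.

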